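# Load a graded vial series into the sample rack

### The job

The grey sample rack already has the squat clear blank in position 1, the pocket next to its cut-corner end. Fill the positions that follow with the three amber vials, one after another by rising height: first the shortest into position 2, then the middle one into position 3, and last the tallest into position 4. Lower each one gently and upright until it stands fully down in its pocket, let go, and leave the blank and the other things on the bench where they are.

Things in the scene. Friction and masses are not known exactly. Their poses are not given: they have to be found in the camera images.
- rack: low grey metal block rack, fixed on the bench at any yaw: 216 mm long (its x), 58 wide, top 26 mm above the bench. Five round pockets in a row along x, 40 mm apart, 34 mm wide, 20 deep, flat floor. Positions 1 to 5 run from its -x end (one corner cut off) to its +x end, with one to five dots beside them. Origin: on the bench under position 3's centre; z up
- pocket1 (a point): centre of the floor of position 1, 20 mm below the rack's top face, 6 mm above the bench; axes as the rack's; holds the blank
- pocket2 (a point): centre of the floor of position 2, 20 mm below the rack's top face, 6 mm above the bench; axes as the rack's
- pocket3 (a point): centre of the floor of position 3, 20 mm below the rack's top face, 6 mm above the bench; axes as the rack's
- pocket4 (a point): centre of the floor of position 4, 20 mm below the rack's top face, 6 mm above the bench; axes as the rack's
- vial_short: the shortest of the three loose amber glass sample vials: straight-sided, 28 mm in diameter over glass and cap alike, 58 mm tall with its flush black cap (15 mm high), paper label, foot tapered to 23 mm over its lowest 5 mm, 30 to 80 g. Origin: centre of its underside; z up its axis. Starts upright on the bench; which vial stands where differs
- vial_middle: the middle one of the three loose amber glass sample vials: straight-sided, 28 mm in diameter over glass and cap alike, 76 mm tall with its flush black cap (15 mm high), paper label, foot tapered to 23 mm over its lowest 5 mm, 30 to 80 g. Origin: centre of its underside; z up its axis. Starts upright on the bench; which vial stands where differs
- vial_tall: the tallest of the three loose amber glass sample vials: straight-sided, 28 mm in diameter over glass and cap alike, 96 mm tall with its flush black cap (15 mm high), paper label, foot tapered to 23 mm over its lowest 5 mm, 30 to 80 g. Origin: centre of its underside; z up its axis. Starts upright on the bench; which vial stands where differs
- blank: the blank: a squat clear glass vial with a black cap, 28 mm in diameter, 46 mm tall, loose in position 1 of the rack from the start. Origin: centre of its underside; z up
- forceps: bystander: steel forceps lying flat, 140 mm long along their x, 7 mm high, among the vials
- petri_dish: bystander: small closed petri dish, 61 mm in diameter, 15 mm high
- dropper_bottle: bystander: small amber dropper bottle with a black rubber teat, 32 mm in diameter, 93 mm tall; not one of the vials
- beaker: bystander: small glass beaker, 48 mm in diameter, 62 mm tall
- specimen_jar: bystander: squat capped glass jar, 60 mm in diameter, 65 mm tall
- notebook: bystander: closed black notebook, 210 by 148 mm, with a pen on it, 23 mm high together
- slide_box: bystander: flat grey and black microscope slide box, 87 by 102 mm, 35 mm high

How it is judged:
By the outcome, as a careful person would: the job done as asked, in the order asked, and still so for the second after the job is handed in, with the robot touching nothing.
It also fails if it takes over 72 s, if anything falls off the work surface, if the arm or the gripper's body presses on something with over 40 N, if the wrist force passes 120 N, or if a joint passes its speed limit or range.

### The arm

A 7-joint arm with a two-finger parallel gripper is mounted at the origin on the work surface. World frame = base frame: x ahead of the robot, y to its left, z up, the work surface at z = 0. Lengths are in m, angles in rad, forces in N, time in s.
With the tool pointing down it reaches from about 0.4 to 0.875 m from the base axis. Payload 19.3 kg.
Tool frame: the origin (TCP) lies midway between the tips of the shut fingers; the grasp point (between the pads) lies 19 mm behind it; z points along the fingers, y is the line along which they close (so a half turn about z gives the same grasp; the last joint's range is limited). The gripper opens to 85 mm and grips with 20 to 120 N. Pads are 22 mm wide; open, the fingers measure 114 mm over their backs; the gripper's body (76 mm by 85 mm) begins 54 mm behind the grasp point. The pads swing forward as they close: fully open they stand 13 mm farther back than shut.
Start: joints at [1.146, 0.521, -0.036, 1.599, 0.021, 1.021, -0.113], TCP at [0.217, -0.586, 0.193] pointing down, gripper open.
Joint ranges: [-2.91, 2.91], [-0.3, 2.13], [-1.5, 1.42], [0.17, 2.43], [-1.26, 4.41], [0.16, 1.93], [-2.52, 2.52]. Speed limits (rad/s): [1.89, 1.89, 2.39, 2.39, 3.01, 3.01, 3.01].

### API

Orientations are given as [roll, pitch, yaw] about the fixed x, y, z axes, in that order (R = Rz(yaw) Ry(pitch) Rx(roll)).
In Python, from workcell import bot gives the robot as it stands.
- The arm moves only by the tool move_arm, never from a script. Its argument "series" is a list of rows, each a list of 3 entries, a list of its own where there are three numbers: the shift along the tool's x, y, z in cm, then the turn, a rotation vector about the tool's x, y, z in rad, then the opening in per cent of the stroke, from 0 (shut) to 100 (fully open). A call has 1 to 20 rows; each row is the pose to reach, as a shift and turn from the pose commanded when the call began, along the tool's axes at that moment; what a row does not reach only later rows make up. A row lasts 1/12 s, in which the tool goes at most 41.7 mm and 7.16 degrees, less where a joint would pass 70% of its speed; a pose out of reach is approached as far as the arm can. A call with a gripper value outside its range is refused whole. The fingers move at their own pace and stop on an object; "squeeze" is the grip in N (left out, the last holds). Time passes only in rows, so rows that repeat a pose let the fingers close. It gives the time, the measured TCP pose, the force, the opening and the grip force at its end, in the units of the state.
- bot.observe(): the state, without advancing time (a new reading comes with each control period).
- bot.grab_frame(name): name is "scene" or "top" or "wrist"; returns (picture, depth): 384x512x3 uint8, red, green, blue; 384x512 float32, m along the optical axis (not along the pixel's ray), 0 where there is no reading.
- bot.camera_params(name): a dict with "fovy" (degrees; the focal length in pixels is half the picture's height over the tangent of half this angle, whatever the lens; pixels are square), "cx", "cy" (the principal point, pixels), "R" (3x3) and "t" (3): a world point X has camera coordinates R X + t; the wrist camera has in their place "tool_from_camera" (4x4, takes a point from camera to tool coordinates, whose origin is the TCP and whose axes are the flange's). Camera axes: x right, y down, z forward; pixel columns grow to the right and rows downward; lengths in m; the calibration is good to about 2 mm. A picture is of the moment at which its call begins: read the wrist's pose just before it. camera_params takes no time and is no camera call.
- bot.job_done(): hands the job in; it is judged then, once.
Trained networks look in the newest picture that a camera, given by its name, has taken for a name from the list of things; names that differ only in an ending like _2 or _b are one class to them, and where a whole thing is asked for, a point or a joint stands for the part that bears it (a point fixed in the world has none). Each returns a list of dicts, best first, with "conf" (0 to 1); they miss things now and then, are a little off and sometimes report something else, mostly with a low value. They report only what shows in the picture. A call takes as long as a camera call.
- bot.find_in(camera, thing): "bbox" ([left, top, right, bottom] in pixels, round what is visible of it).
- bot.trace(camera, thing): "mask" (384x512 bool, what is visible of it) and "bbox" ([left, top, right, bottom] in pixels, round what is visible of it).
The state is a dict: "clock": time; "qpos": joint angles; "qd": joint speeds; "joint_efforts": joint torques, N m; "position": TCP position; "tool_rot": TCP orientation; "force": force on the tool from outside, world axes, zero at the start; "moment": the same for the moment, N m; "grip_width": finger opening in m; "finger_force": force on a finger pad.
Only numpy, scipy, OpenCV 4.12 (cv2) and the standard library are available. Lean on these libraries where they do the work, as an engineer would, in place of code of your own. Each camera call takes 0.05 s, during which the arm holds its last target. There are 200 camera calls.

## Working session

There is one attempt and no reset: what is moved stays moved. The work goes in short steps, Python scripts to look and compute and a tool call to move; the robot and the scene stay as the last step left them, time stands still between calls to the robot, and variables do not carry over. Pictures are saved under pics/ and viewed, at most 10 in all, crops included, and the job is handed in when it is done.

Besides the shell and the picture viewer there is one more tool, called after ">>>" in YAML: its name, and indented under it one key for each argument. move_arm: Moves the arm, as the interface text tells. Its arguments: {"type":"object","properties":{"series":{"type":"array"},"squeeze":{"type":"number"}},"required":["series"]}

```bash
mkdir -p pics; ls; cat > h.py <<'E'
import numpy as np, cv2
from workcell import bot
def cam(n):
    p=bot.camera_params(n); f=192/np.tan(np.radians(p['fovy'])/2); return p,f
def w(n,u,v,d,pose=None):
    p,f=cam(n); c=np.array([(u-p['cx'])*d/f,(v-p['cy'])*d/f,d])
    if n=='wrist':
        T=np.array(p['tool_from_camera']); return None
    return np.array(p['R']).T@(c-np.array(p['t']))
def cloud(n,d,R=None,t=None):
    p,f=cam(n); v,u=np.mgrid[:384,:512]
    c=np.stack([(u-p['cx'])*d/f,(v-p['cy'])*d/f,d],-1)
    if n=='wrist':
        T=np.array(p['tool_from_camera']); return (c@T[:3,:3].T+T[:3,3])@R.T+t
    return (c-np.array(p['t']))@np.array(p['R'])
E
python3 - <<'E'
from h import *
for n in('top','scene'):
    im,d=bot.grab_frame(n); cv2.imwrite(f'pics/{n}.png',im[:,:,::-1]); np.save(n,d)
    C=cloud(n,d)
    for t in['rack','vial_short','vial_middle','vial_tall','blank','dropper_bottle','beaker','specimen_jar','forceps','petri_dish','slide_box','notebook']:
        for r in bot.trace(n,t)[:4]:
            m=r['mask']&(d>0); P=C[m]
            if len(P)==0: continue
            z=np.percentile(P[:,2],95); Q=P[P[:,2]>z-.008]
            print(n,t,round(r['conf'],2),np.round(r['bbox']),'ztop',z.round(3),'c',((Q.min(0)+Q.max(0))/2)[:2].round(3),'ext',np.ptp(Q,0)[:2].round(3))
s=bot.observe(); print(s)
E
```

```text
pics
top rack 0.81 [292. 168. 347. 244.] ztop 0.029 c [ 0.53  -0.183] ext [0.211 0.148]
top vial_middle 0.58 [213. 158. 221. 170.] ztop 0.079 c [0.649 0.116] ext [0.025 0.025]
top vial_tall 0.51 [207. 226. 213. 235.] ztop 0.1 c [0.468 0.134] ext [0.021 0.025]
top blank 0.47 [383. 247. 411. 268.] ztop 0.067 c [ 0.383 -0.387] ext [0.049 0.05 ]
top dropper_bottle 0.64 [160. 156. 173. 168.] ztop 0.091 c [0.668 0.262] ext [0.009 0.012]
top beaker 0.63 [246. 120. 262. 142.] ztop 0.062 c [0.753 0.014] ext [0.044 0.043]
top specimen_jar 0.84 [381. 248. 412. 272.] ztop 0.067 c [ 0.381 -0.387] ext [0.051 0.05 ]
top specimen_jar 0.23 [302. 221. 313. 232.] ztop 0.055 c [ 0.469 -0.144] ext [0.025 0.026]
top forceps 0.6 [185. 193. 194. 227.] ztop 0.009 c [0.525 0.2  ] ext [0.1   0.025]
top forceps 0.27 [384. 250. 411. 269.] ztop 0.067 c [ 0.383 -0.387] ext [0.049 0.049]
top petri_dish 0.61 [160. 241. 180. 262.] ztop 0.018 c [0.401 0.253] ext [0.057 0.058]
top slide_box 0.68 [285. 109. 326. 139.] ztop 0.038 c [ 0.77  -0.142] ext [0.094 0.104]
top notebook 0.92 [ 79. 133. 132. 203.] ztop 0.018 c [0.
[... 1339 characters left out ...]
.026]
{'clock': 1.3, 'qpos': array([ 1.14576652,  0.52138755, -0.03634006,  1.59949967,  0.02119418,
        1.02113147, -0.11280543]), 'qd': array([-0.00168286,  0.00073351,  0.00011203,  0.00039846, -0.00044384,
        0.00189904, -0.0005723 ]), 'joint_efforts': array([ 1.11526788e-03, -9.26869154e+01,  1.97803952e+00, -3.70257497e+01,
        1.81202445e-02,  1.77472131e-03,  9.16186218e-05]), 'position': array([ 0.21713751, -0.58604723,  0.19289821]), 'tool_rot': array([-3.14154951e+00, -2.12273020e-05,  3.54813151e-01]), 'force': array([ 0.32303744,  0.47166603, -0.79230557]), 'moment': array([0.01726491, 0.0242334 , 0.01514991]), 'finger_force': 0.0, 'grip_width': 0.08501898158078493}
```

```bash
python3 - <<'E'
from h import *
for n in('top','scene'):
    d=np.load(n+'.npy'); C=cloud(n,d)
    ok=(d>0)
    m=(ok&(C[...,2]>.045)&(C[...,2]<.11)&(C[...,0]>.3)&(C[...,0]<.9)&(abs(C[...,1])<.6)).astype(np.uint8)
    k,L=cv2.connectedComponents(m)
    for i in range(1,k):
        P=C[L==i]
        if len(P)<12: continue
        z=np.percentile(P[:,2],90);Q=P[P[:,2]>z-.008]; print(n,'z',z.round(3),((Q.min(0)+Q.max(0))/2)[:2].round(3),np.ptp(Q,0)[:2].round(3),len(Q))
    m=ok&(abs(C[...,2]-.026)<.006)&(np.hypot(C[...,0]-.53,C[...,1]+.183)<.14)
    P=C[m]; r=cv2.minAreaRect((P[:,:2]*1000).astype(np.float32)); print(n,r,P[:,:2].mean(0))
im=cv2.imread('pics/top.png')[90:290,130:430]; im=cv2.resize(im,None,fx=2.6,fy=2.6,interpolation=cv2.INTER_CUBIC); cv2.imwrite('pics/t2.png',im)
E
```

```text
top z 0.106 [ 0.856 -0.416] [0.087 0.097] 412
top z 0.097 [0.868 0.2  ] [0.064 0.125] 916
top z 0.064 [0.843 0.428] [0.113 0.189] 1404
top z 0.08 [ 0.849 -0.288] [0.011 0.012] 33
top z 0.104 [ 0.849 -0.264] [0.01  0.013] 13
top z 0.104 [ 0.849 -0.208] [0.009 0.031] 20
top z 0.063 [0.754 0.015] [0.046 0.046] 51
top z 0.089 [0.668 0.262] [0.009 0.012] 17
top z 0.078 [0.649 0.116] [0.026 0.025] 80
top z 0.06 [0.553 0.258] [0.026 0.026] 81
top z 0.105 [0.517 0.573] [0.072 0.047] 31
top z 0.055 [ 0.469 -0.144] [0.025 0.026] 79
top z 0.098 [0.469 0.135] [0.024 0.025] 84
top z 0.067 [ 0.381 -0.387] [0.052 0.05 ] 304
top ((530.362548828125, -181.03787231445312), (59.04396057128906, 216.3057861328125), 59.093631744384766) [ 0.52732808 -0.17907699]
scene z 0.105 [0.52  0.576] [0.077 0.048] 72
scene z 0.097 [0.469 0.135] [0.028 0.028] 64
scene z 0.059 [0.553 0.257] [0.027 0.025] 61
scene z 0.064 [0.843 0.426] [0.114 0.183] 1265
scene z 0.087 [0.669 0.259] [0.012 0.008] 19
scene z 0.077 [0.65  0.116] [0.027 0.028] 75
scene z 0.054 [ 0.469 -0.144] [0.027 0.026] 75
scene z 0.096 [0.868 0.199] [0.063 0.128] 999
scene z 0.067 [ 0.382 -0.388] [0.054 0.052] 290
scene z 0.063 [0.754 0.015] [0.046 0.046] 71
scene z 0.052 [ 0.857 -0.219] [0.085 0.2  ] 338
scene z 0.104 [ 0.854 -0.201] [0.006 0.01 ] 10
scene z 0.104 [ 0.855 -0.22 ] [0.006 0.012] 11
scene z 0.104 [ 0.854 -0.266] [0.006 0.011] 10
scene z 0.1 [ 0.855 -0.289] [0.005 0.013] 11
scene z 0.105 [ 0.854 -0.398] [0.084 0.055] 308
scene z 0.097 [ 0.828 -0.458] [0.016 0.013] 11
scene ((529.11279296875, -180.13465881347656), (58.275611877441406, 219.14337158203125), 58.89033126831055) [ 0.53557848 -0.18451036]
```

View pics/t2.png

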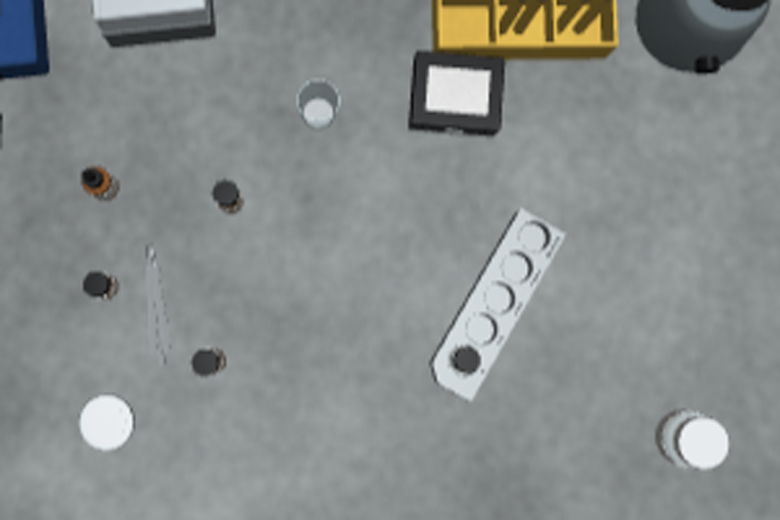

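```bash
cat >> h.py <<'E'
from scipy.spatial.transform import Rotation as Ro
def pose():
    s=bot.observe(); return Ro.from_euler('xyz',s['tool_rot']).as_matrix(),np.array(s['position']),s
def go(x,y,z,yaw=None):
    R,t,s=pose(); d=R.T@(np.array([x,y,z])-t)*100
    rv=[0,0,0] if yaw is None else Ro.from_matrix(R.T@Ro.from_euler('xyz',[np.pi,0,yaw]).as_matrix()).as_rotvec()
    print('shift cm',d.round(2),'rv',np.round(rv,3),'rows',int(np.linalg.norm(d)/4.17+1))
E
python3 - <<'E'
from h import *
print(bot.camera_params('wrist')); go(.49,-.15,.25,np.radians(-31))
E
```

```text
{'fovy': 65.99978134587772, 'cx': 252.9687424007615, 'cy': 192.2852198952509, 'tool_from_camera': array([[-2.14661994e-04, -9.47794641e-01, -3.18881282e-01,
         8.27133746e-02],
       [ 9.99999825e-01, -2.74702695e-05, -5.91523533e-04,
        -7.25191169e-04],
       [ 5.51883080e-04, -3.18881353e-01,  9.47794481e-01,
        -1.80649219e-01],
       [ 0.00000000e+00,  0.00000000e+00,  0.00000000e+00,
         1.00000000e+00]])}
shift cm [ 40.74 -31.41  -5.71] rv [-0.    -0.     0.896] rows 13
```

>>> move_arm:
  series:
    - [[40.7,-31.4,-5.7],[0,0,0.896],100]
    - [[40.7,-31.4,-5.7],[0,0,0.896],100]
    - [[40.7,-31.4,-5.7],[0,0,0.896],100]
    - [[40.7,-31.4,-5.7],[0,0,0.896],100]
    - [[40.7,-31.4,-5.7],[0,0,0.896],100]
    - [[40.7,-31.4,-5.7],[0,0,0.896],100]
    - [[40.7,-31.4,-5.7],[0,0,0.896],100]
    - [[40.7,-31.4,-5.7],[0,0,0.896],100]
    - [[40.7,-31.4,-5.7],[0,0,0.896],100]
    - [[40.7,-31.4,-5.7],[0,0,0.896],100]
    - [[40.7,-31.4,-5.7],[0,0,0.896],100]
    - [[40.7,-31.4,-5.7],[0,0,0.896],100]
    - [[40.7,-31.4,-5.7],[0,0,0.896],100]
    - [[40.7,-31.4,-5.7],[0,0,0.896],100]
    - [[40.7,-31.4,-5.7],[0,0,0.896],100]
    - [[40.7,-31.4,-5.7],[0,0,0.896],100]

```text
clock: 2.63
position: [0.4894, -0.1506, 0.2498]
tool_rot: [3.141, 0.0, -0.541]
force: [-0.3, -0.1, -0.9]
grip_width: 0.0854
finger_force: 0.0
```

```bash
cat >> h.py <<'E'
def look(name):
    R,t,s=pose(); im,d=bot.grab_frame('wrist'); cv2.imwrite(f'pics/{name}.png',im[:,:,::-1])
    return im,d,cloud('wrist',d,R,t)
def blobs(C,d,lo,hi):
    m=((d>0)&(C[...,2]>lo)&(C[...,2]<hi)).astype(np.uint8); k,L=cv2.connectedComponents(m)
    for i in range(1,k):
        P=C[L==i]
        if len(P)<60: continue
        z=np.percentile(P[:,2],90);Q=P[P[:,2]>z-.005]; (x,y),r=cv2.minEnclosingCircle((Q[:,:2]*1000).astype(np.float32))
        print('blob z',z.round(4),'c',round(x,1),round(y,1),'r',round(r,1),len(Q))
E
python3 - <<'E'
from h import *
print(pose()[1:])
im,d,C=look('r1'); np.save('r1',C)
m=(d>0)&(abs(C[...,2]-.026)<.006)
P=C[m]; print(np.median(P[:,2]), cv2.minAreaRect((P[:,:2]*1000).astype(np.float32)))
blobs(C,d,.045,.11)
f=((d>0)&(abs(C[...,2]-.006)<.004)).astype(np.uint8); k,L=cv2.connectedComponents(f)
for i in range(1,k):
    Q=C[L==i]
    if len(Q)>150: print('floor',cv2.minEnclosingCircle((Q[:,:2]*1000).astype(np.float32)),Q[:,2].mean(),len(Q))
E
```

```text
(array([ 0.48941482, -0.1506473 ,  0.24983799]), {'clock': 2.6333, 'qpos': array([ 0.2084458 ,  0.27983183, -0.03226191,  1.82194673,  0.01070691,
        1.04017186, -1.94005755]), 'qd': array([ 0.0220065 , -0.00176369,  0.00875438,  0.00747682,  0.00089908,
       -0.00188216, -0.00021252]), 'joint_efforts': array([-2.82821372e+00, -6.80182958e+01, -4.60046651e-01, -3.80408049e+01,
       -1.29112559e-01, -2.78104073e-02, -1.32925753e-01]), 'position': array([ 0.48941482, -0.1506473 ,  0.24983799]), 'tool_rot': array([ 3.14121926e+00,  6.60397505e-05, -5.41278838e-01]), 'force': array([-0.26000077, -0.09447293, -0.93193611]), 'moment': array([-0.04170765,  0.00511535, -0.04289007]), 'finger_force': 0.0, 'grip_width': 0.08540608657663624})
0.02576368533033374 ((581.67578125, -93.1591796875), (683.2920532226562, 333.1065673828125), 78.94501495361328)
blob z 0.0619 c 751.5 15.5 r 23.8 264
blob z 0.0656 c 379.9 -387.1 r 26.9 1499
blob z 0.0762 c 647.3 115.4 r 13.9 259
blob z 0.0528 c 467.7 -142.7 r 13.9 336
blob z 0.054 c 546.0 252.5 r 9.3 36
blob z 0.0962 c 467.4 136.2 r 14.8 330
floor ((604.5118408203125, -224.84767150878906), 16.956514358520508) 0.005776359305084016 568
floor ((569.9910278320312, -204.16162109375), 16.99273109436035) 0.005852919710418125 539
floor ((535.46044921875, -183.47251892089844), 16.9200439453125) 0.0058015996974561355 487
floor ((500.9754943847656, -162.59671020507812), 16.80533218383789) 0.00584005429859043 415
floor ((534.153076171875, 204.42355346679688), 66.85596466064453) 0.005463334473559034 797
floor ((110.75733947753906, -70.35023498535156), 31.748455047607422) 0.007323413446791245 200
```

View pics/r1.png

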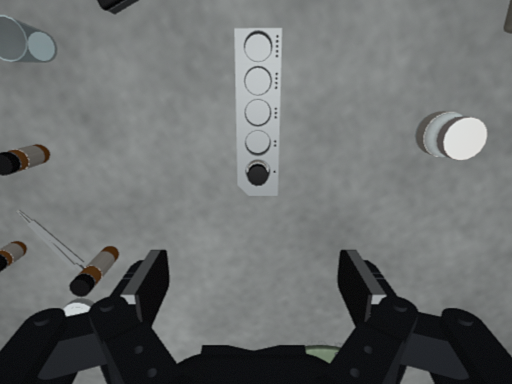

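```bash
python3 - <<'E'
from h import *
go(.552,.257,.2)
E
```

```text
shift cm [-15.69 -38.21   4.96] rv [0 0 0] rows 10
```

>>> move_arm:
  series:
    - [[-15.7,-38.2,5.0],[0,0,-3.1],100]
    - [[-15.7,-38.2,5.0],[0,0,-3.1],100]
    - [[-15.7,-38.2,5.0],[0,0,-3.1],100]
    - [[-15.7,-38.2,5.0],[0,0,-3.1],100]
    - [[-15.7,-38.2,5.0],[0,0,-3.1],100]
    - [[-15.7,-38.2,5.0],[0,0,-3.1],100]
    - [[-15.7,-38.2,5.0],[0,0,-3.1],100]
    - [[-15.7,-38.2,5.0],[0,0,-3.1],100]
    - [[-15.7,-38.2,5.0],[0,0,-3.1],100]
    - [[-15.7,-38.2,5.0],[0,0,-3.1],100]
    - [[-15.7,-38.2,5.0],[0,0,-3.1],100]
    - [[-15.7,-38.2,5.0],[0,0,-3.1],100]
    - [[-15.7,-38.2,5.0],[0,0,-3.1],100]
    - [[-15.7,-38.2,5.0],[0,0,-3.1],100]
    - [[-15.7,-38.2,5.0],[0,0,-3.1],100]
    - [[-15.7,-38.2,5.0],[0,0,-3.1],100]
    - [[-15.7,-38.2,5.0],[0,0,-3.1],100]
    - [[-15.7,-38.2,5.0],[0,0,-3.1],100]
    - [[-15.7,-38.2,5.0],[0,0,-3.1],100]
    - [[-15.7,-38.2,5.0],[0,0,-3.1],100]

```text
clock: 4.35
position: [0.5525, 0.2562, 0.1997]
tool_rot: [-3.141, 0.001, 1.963]
force: [-0.4, 0.4, -0.5]
grip_width: 0.0851
finger_force: 0.0
```

```bash
python3 - <<'E'
from h import *
R,t,s=pose();print(t,s['tool_rot'],s['qpos'].round(2))
im,d,C=look('v1')
blobs(C,d,.03,.12)
go(.552,.257,.029,2.600)
E
```

```text
[0.55254287 0.25617488 0.19971596] [-3.14125969e+00  7.73713437e-04  1.96259723e+00] [-0.07  0.57 -0.7   1.61  0.4   1.11 -0.47]
blob z 0.0549 c 819.8 374.9 r 50.6 1745
blob z 0.0584 c 551.8 259.0 r 13.8 468
blob z 0.0871 c 666.6 262.4 r 6.7 113
blob z 0.0961 c 467.2 135.7 r 14.3 457
blob z 0.0944 c 877.5 215.9 r 59.4 2510
blob z 0.0759 c 648.0 116.6 r 14.4 358
blob z 0.0533 c 751.7 34.3 r 12.9 61
blob z 0.052 c 463.7 -136.5 r 10.7 75
shift cm [ 1.100e-01 -1.000e-02  1.706e+01] rv [-0.001  0.001 -0.627] rows 5
```

View pics/v1.png

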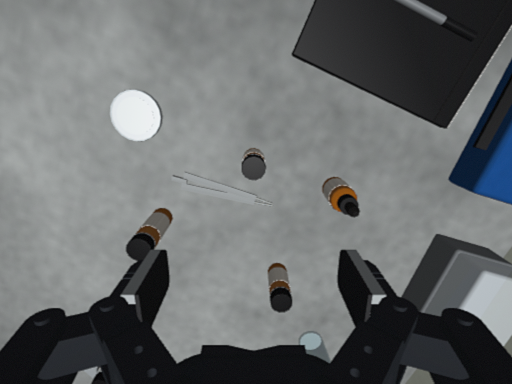

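>>> move_arm:
  series:
    - [[0.2,0,2],[0,0,-0.63],100]
    - [[0.2,0,4],[0,0,-0.63],100]
    - [[0.2,0,6],[0,0,-0.63],100]
    - [[0.2,0,9],[0,0,-0.63],100]
    - [[0.2,0,12],[0,0,-0.63],100]
    - [[0.2,0,14.5],[0,0,-0.63],100]
    - [[0.2,0,16.5],[0,0,-0.63],100]
    - [[0.2,0,17.4],[0,0,-0.63],100]
    - [[0.2,0,17.4],[0,0,-0.63],100]
    - [[0.2,0,17.4],[0,0,-0.63],0]
    - [[0.2,0,17.4],[0,0,-0.63],0]
    - [[0.2,0,17.4],[0,0,-0.63],0]
    - [[0.2,0,17.4],[0,0,-0.63],0]
    - [[0.2,0,17.4],[0,0,-0.63],0]
    - [[0.2,0,17.4],[0,0,-0.63],0]
    - [[0.2,0,17.4],[0,0,-0.63],0]
    - [[0.2,0,17.4],[0,0,-0.63],0]
  squeeze: 30

```text
clock: 5.82
position: [0.5512, 0.2599, 0.026]
tool_rot: [3.142, 0.0, 2.589]
force: [-0.0, -0.6, -0.4]
grip_width: 0.0001
finger_force: 0.0
```

```bash
python3 - <<'E'
from h import *
print(pose()[1],pose()[2]['qpos'].round(2))
go(.552,.258,.2,2.6); go(.501,-.1626,.2,2.6)
E
```

```text
[0.55121844 0.25988862 0.02600362] [-0.06  0.81 -0.72  1.73  0.68  0.86 -0.08]
shift cm [ -0.17  -0.12 -17.4 ] rv [ 0.     0.    -0.011] rows 5
shift cm [-17.91 -38.59 -17.4 ] rv [ 0.     0.    -0.011] rows 12
```

```bash
python3 - <<'E'
from h import *
im,d,C=look('v2')
blobs(C,d,.03,.12)
im,d=bot.grab_frame('scene'); C=cloud('scene',d)
cr=cv2.resize(im[90:220,230:370,::-1],None,fx=3,fy=3); cv2.imwrite('pics/s2.png',np.hstack([cv2.resize(cv2.imread('pics/v2.png'),(400,390)),cr[:,:400]]))
E
```

```text
blob z 0.0589 c 472.4 143.0 r 11.4 430
blob z 0.1184 c 541.6 266.4 r 37.3 2606
blob z 0.1196 c 571.3 287.3 r 7.0 201
blob z 0.1198 c 537.3 230.9 r 6.9 222
```

View pics/s2.png

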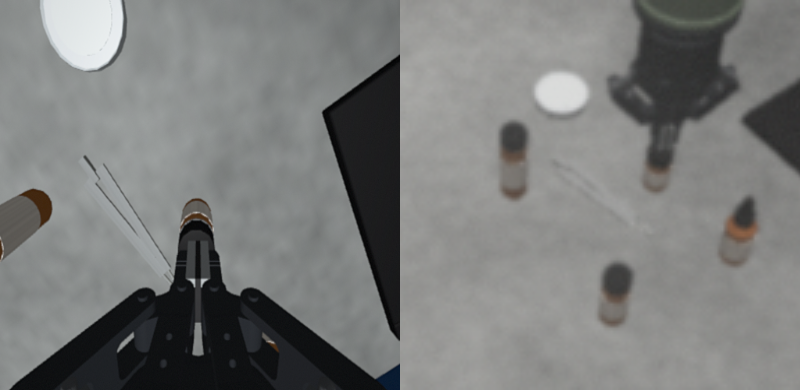

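```bash
python3 - <<'E'
from h import *
R,t,s=pose()
im,d,C=look('v3')
T=(C-t)@R  # tool coords
print('finger/vial pts in tool frame by region (cm)')
for r in bot.trace('wrist','vial_short')[:3]+bot.trace('wrist','vial_tall')[:2]:
    m=r['mask']&(d>0); P=C[m]; Q=T[m]; print(r['conf'],r['bbox'],len(P)); 
    if len(P): print(P.min(0).round(3),P.max(0).round(3),Q.min(0).round(3),Q.max(0).round(3))
m=(d>0)&(C[...,2]>.004)&(C[...,2]<.075)&(np.hypot(C[...,0]-.551,C[...,1]-.26)<.06)
P=C[m]
for a in np.arange(.004,.075,.006):
    k=(P[:,2]>=a)&(P[:,2]<a+.006); 
    if k.sum()>5: Q=((P[k]-t)@R)*1000; print(a.round(3),k.sum(),'x',np.percentile(Q[:,0],[2,98]).round(1),'y',np.percentile(Q[:,1],[2,98]).round(1))
for n in('scene','top'):
    im,d=bot.grab_frame(n);Cs=cloud(n,d);m=(d>0)&(Cs[...,2]>.004)&(Cs[...,2]<.05)&(np.hypot(Cs[...,0]-.551,Cs[...,1]-.26)<.05);P=((Cs[m]-t)@R)*1000;print(n,len(P),P.min(0).round(1) if len(P) else 0,P.max(0).round(1) if len(P) else 0)
cv2.imwrite('pics/v3c.png',cv2.resize(cv2.imread('pics/v3.png')[200:384,150:370],None,fx=3,fy=3))
E
```

```text
finger/vial pts in tool frame by region (cm)
0.69 [225.5, 197.6, 277.0, 248.4] 1778
[ 0.538  0.238 -0.001] [0.585 0.273 0.072] [-0.029 -0.017 -0.046] [0.013 0.018 0.027]
0.97 [0.1, 186.8, 66.0, 257.1] 2949
[ 0.45   0.08  -0.002] [0.482 0.151 0.064] [-0.035 -0.189 -0.039] [ 0.02  -0.134  0.028]
0.004 996 x [-49.5  12. ] y [-58.8   5.4]
0.01 85 x [ 4.3 13. ] y [-12.5  12.3]
0.016 113 x [ 3.1 12.9] y [-13.1  12.5]
0.022 132 x [ 3.3 12.9] y [-13.2  12.4]
0.028 176 x [ 0.5 12.9] y [-14.1  13.2]
0.034 148 x [ 3.8 12.5] y [-12.8  11.8]
0.04 162 x [ 0.9 12.5] y [-13.3  13.1]
0.046 179 x [ 3.9 12.4] y [-13.1  11.9]
0.052 574 x [-0.2 12.4] y [-13.1  12.3]
0.058 106 x [ 0.4 11.5] y [-12.5  11.2]
0.064 58 x [10.3 11.5] y [-5.2  7.3]
0.07 205 x [ 6.5 11.6] y [-11.1  12.8]
scene 93 [-30.3 -47.8 -23.4] [11.1 38.  21.8]
top 0 0 0
```

View pics/v3c.png

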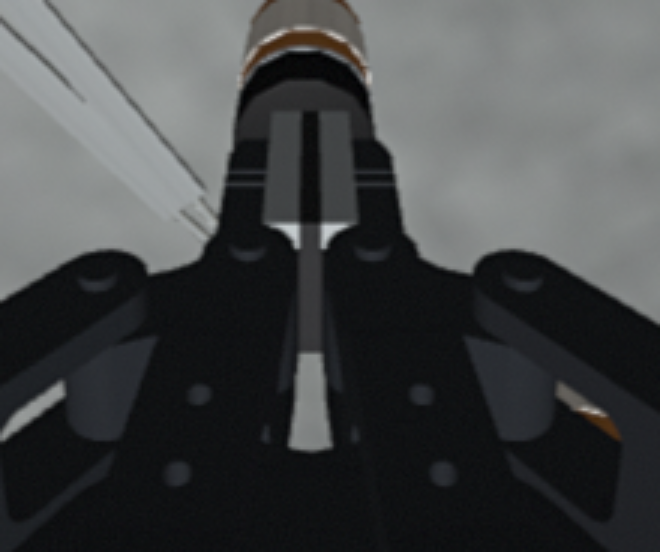

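```bash
python3 - <<'E'
from h import *
R,t,s=pose()
im,d,C=look('v4'); T=(C-t)@R*1000
for v in range(212,300,5): print(v,[ (T[v,u].round(0).tolist(), C[v,u,2].round(3)) for u in (243,253,265)])
print(s['force'],s['grip_width'],s['position'])
E
```

```text
212 [([11.0, -5.0, -9.0], np.float64(0.035)), ([12.0, 1.0, -11.0], np.float64(0.036)), ([9.0, 9.0, -4.0], np.float64(0.029))]
217 [([11.0, -5.0, -16.0], np.float64(0.042)), ([12.0, 1.0, -19.0], np.float64(0.045)), ([9.0, 8.0, -12.0], np.float64(0.037))]
222 [([12.0, -5.0, -25.0], np.float64(0.051)), ([12.0, 1.0, -26.0], np.float64(0.052)), ([9.0, 8.0, -19.0], np.float64(0.045))]
227 [([11.0, -5.0, -31.0], np.float64(0.057)), ([12.0, 1.0, -31.0], np.float64(0.057)), ([9.0, 8.0, -26.0], np.float64(0.051))]
232 [([9.0, -4.0, -32.0], np.float64(0.058)), ([9.0, 1.0, -32.0], np.float64(0.058)), ([9.0, 8.0, -32.0], np.float64(0.058))]
237 [([11.0, -4.0, -42.0], np.float64(0.068)), ([11.0, 1.0, -41.0], np.float64(0.067)), ([11.0, 7.0, -42.0], np.float64(0.068))]
242 [([12.0, -4.0, -48.0], np.float64(0.074)), ([11.0, 1.0, -48.0], np.float64(0.074)), ([12.0, 7.0, -48.0], np.float64(0.074))]
247 [([11.0, -4.0, -53.0], np.float64(0.079)), ([11.0, 1.0, -52.0], np.float64(0.078)), ([12.0, 7.0, -54.0], np.float64(0.079))]
252 [([11.0, -4.0, -58.0], np.float64(0.084)), ([11.0, 1.0, -58.0], np.float6
[... 595 characters left out ...]
loat64(0.105)), ([9.0, 1.0, -74.0], np.float64(0.1)), ([13.0, 6.0, -80.0], np.float64(0.106))]
282 [([12.0, -3.0, -82.0], np.float64(0.108)), ([7.0, 1.0, -76.0], np.float64(0.101)), ([12.0, 6.0, -82.0], np.float64(0.108))]
287 [([12.0, -3.0, -86.0], np.float64(0.111)), ([6.0, 1.0, -76.0], np.float64(0.102)), ([12.0, 6.0, -86.0], np.float64(0.112))]
292 [([12.0, -3.0, -88.0], np.float64(0.114)), ([2.0, 1.0, -74.0], np.float64(0.1)), ([12.0, 5.0, -88.0], np.float64(0.114))]
297 [([12.0, -3.0, -91.0], np.float64(0.117)), ([-0.0, 1.0, -75.0], np.float64(0.101)), ([11.0, 5.0, -90.0], np.float64(0.116))]
[-0.25429481  0.90443031  1.15319244] 4.966954828395443e-05 [0.55118023 0.25987704 0.02588772]
```

>>> move_arm:
  series:
    - [[-0.1,0,-2],[0,0,0],100]
    - [[-0.1,0,-2],[0,0,0],100]
    - [[-0.1,0,-2],[0,0,0],100]
    - [[-0.1,0,-2],[0,0,0],100]
    - [[-0.1,0,-2],[0,0,0],100]
    - [[-0.1,0,-2],[0,0,0],100]
    - [[-0.1,0,-2],[0,0,0],100]
    - [[-0.1,0,-0.5],[0,0,0],100]
    - [[-0.1,0,1],[0,0,0],100]
    - [[-0.1,0,2.5],[0,0,0],100]
    - [[-0.1,0,3.6],[0,0,0],100]
    - [[-0.1,0,3.6],[0,0,0],100]
    - [[-0.1,0,3.6],[0,0,0],0]
    - [[-0.1,0,3.6],[0,0,0],0]
    - [[-0.1,0,3.6],[0,0,0],0]
    - [[-0.1,0,3.6],[0,0,0],0]
    - [[-0.1,0,3.6],[0,0,0],0]
    - [[-0.1,0,3.6],[0,0,0],0]
    - [[-0.1,0,3.6],[0,0,0],0]
  squeeze: 30

```text
clock: 7.8
position: [0.5523, 0.2594, -0.0096]
tool_rot: [3.141, 0.001, 2.589]
force: [-0.6, -1.6, 6.4]
grip_width: 0.0273
finger_force: 30.4
```

```bash
python3 - <<'E'
from h import *
R,t,s=pose();print(t,s['force'],s['qpos'].round(2))
go(.501,-.1626,.14,2.6)
im,d,C=look('v5'); T=(C-t)@R*1000
m=(d>0)&(abs(T[...,0])<30)&(abs(T[...,1])<16)&(C[...,2]>.01)&(C[...,2]<.02); print(np.percentile(T[m],[2,50,98],axis=0).round(1),m.sum())
for v in range(190,300,6): print(v,[ (T[v,u].round(0).tolist(), C[v,u,2].round(3)) for u in (215,230,253)])
E
```

```text
[ 0.55234258  0.25938995 -0.00958245] [-0.57091869 -1.62046542  6.42224658] [-0.08  0.86 -0.69  1.74  0.73  0.81 -0.11]
shift cm [-17.8  -38.6  -14.97] rv [ 0.     0.001 -0.011] rows 11
[[  5.3 -12.6 -29.4]
 [ 12.5  -0.1 -25. ]
 [ 14.3  12.8 -19.9]] 279
190 [([26.0, -22.0, -10.0], np.float64(0.0)), ([26.0, -13.0, -10.0], np.float64(0.0)), ([26.0, 1.0, -10.0], np.float64(0.0))]
196 [([22.0, -22.0, -9.0], np.float64(-0.001)), ([22.0, -13.0, -9.0], np.float64(-0.001)), ([22.0, 1.0, -10.0], np.float64(0.0))]
202 [([18.0, -22.0, -10.0], np.float64(0.0)), ([18.0, -13.0, -10.0], np.float64(-0.0)), ([18.0, 1.0, -9.0], np.float64(-0.001))]
208 [([14.0, -23.0, -9.0], np.float64(-0.0)), ([14.0, -13.0, -9.0], np.float64(-0.0)), ([14.0, 1.0, -9.0], np.float64(-0.0))]
214 [([10.0, -23.0, -9.0], np.float64(-0.001)), ([10.0, -13.0, -9.0], np.float64(-0.0)), ([13.0, 1.0, -17.0], np.float64(0.007))]
220 [([6.0, -23.0, -10.0], np.float64(0.0)), ([6.0, -13.0, -10.0], np.float64(-0.0)), ([14.0, 1.0, -27.0], np.float64(0.017))]
226 [([2.0, -23.0, -10.0], np.float64(0.001)), ([5.0, -13.0, -16.0], np.float6
[... 912 characters left out ...]
t64(0.058)), ([9.0, 1.0, -67.0], np.float64(0.058))]
274 [([11.0, -15.0, -76.0], np.float64(0.066)), ([6.0, -9.0, -67.0], np.float64(0.058)), ([5.0, 1.0, -66.0], np.float64(0.057))]
280 [([8.0, -15.0, -75.0], np.float64(0.066)), ([2.0, -9.0, -67.0], np.float64(0.057)), ([3.0, 1.0, -68.0], np.float64(0.058))]
286 [([7.0, -15.0, -78.0], np.float64(0.068)), ([-1.0, -9.0, -67.0], np.float64(0.057)), ([-1.0, 1.0, -67.0], np.float64(0.058))]
292 [([7.0, -14.0, -81.0], np.float64(0.072)), ([-4.0, -9.0, -67.0], np.float64(0.058)), ([-4.0, 1.0, -67.0], np.float64(0.057))]
298 [([4.0, -14.0, -82.0], np.float64(0.072)), ([-8.0, -10.0, -66.0], np.float64(0.057)), ([-7.0, 1.0, -67.0], np.float64(0.058))]
```

>>> move_arm:
  series:
    - [[0,0,-2],[0,0,0],0]
    - [[0,0,-5],[0,0,0],0]
    - [[0,0,-9],[0,0,0],0]
    - [[-1,-2,-12.5],[0,0,0],0]
    - [[-17.8,-38.6,-13],[0,0,-0.011],0]
    - [[-17.8,-38.6,-13],[0,0,-0.011],0]
    - [[-17.8,-38.6,-13],[0,0,-0.011],0]
    - [[-17.8,-38.6,-13],[0,0,-0.011],0]
    - [[-17.8,-38.6,-13],[0,0,-0.011],0]
    - [[-17.8,-38.6,-13],[0,0,-0.011],0]
    - [[-17.8,-38.6,-13],[0,0,-0.011],0]
    - [[-17.8,-38.6,-13],[0,0,-0.011],0]
    - [[-17.8,-38.6,-13],[0,0,-0.011],0]
    - [[-17.8,-38.6,-13],[0,0,-0.011],0]
    - [[-17.8,-38.6,-13],[0,0,-0.011],0]
    - [[-17.8,-38.6,-13],[0,0,-0.011],0]
    - [[-17.8,-38.6,-13],[0,0,-0.011],0]

```text
clock: 9.27
position: [0.5009, -0.162, 0.12]
tool_rot: [3.141, 0.0, 2.6]
force: [-0.5, 0.8, -0.7]
grip_width: 0.0271
finger_force: 29.9
```

```bash
cat >> h.py <<'E'
def held(C,d,R,t,zf,zc):
    # held vial's axis in tool xy at its low body: front surface fit; zf..zc tool-z range (m)
    from scipy.optimize import least_squares
    T=(C-t)@R; m=(d>0)&(abs(T[...,0])<.022)&(abs(T[...,1])<.022)&(T[...,2]>zf)&(T[...,2]<zc); Q=T[m]
    for lo in np.linspace(zf,zc,4)[:-1]:
        q=Q[(Q[:,2]>=lo)&(Q[:,2]<lo+(zc-zf)/3)]
        if len(q)>20:
            r=least_squares(lambda p:np.hypot(q[:,0]-p[0],q[:,1]-p[1])-.014,[0,0],loss='soft_l1',f_scale=.001).x; print('axis mm at tool z',round(lo*1000),(r*1000).round(1),len(q))
E
python3 - <<'E'
from h import *
R,t,s=pose();print(t,s['tool_rot'],s['force'],s['grip_width'])
im,d,C=look('v6'); held(C,d,R,t,-.035,-.012)
f=((d>0)&(abs(C[...,2]-.006)<.004)).astype(np.uint8); k,L=cv2.connectedComponents(f)
for i in range(1,k):
    Q=C[L==i]
    if len(Q)>150: print('floor',cv2.minEnclosingCircle((Q[:,:2]*1000).astype(np.float32)),len(Q))
blobs(C,d,.04,.06)
go(.501,-.1626,-.004,2.6)
E
```

```text
[ 0.50087609 -0.16204387  0.12001422] [3.14115543e+00 6.48837326e-06 2.59995874e+00] [-0.47627076  0.76195915 -0.7016532 ] 0.027060576100619366
axis mm at tool z -35 [-0.1  0.3] 260
axis mm at tool z -27 [-0.1  0.2] 207
axis mm at tool z -20 [-0.5  0.1] 126
floor ((382.36083984375, -378.1359558105469), 28.168376922607422) 237
floor ((502.5147399902344, -165.34219360351562), 16.81374740600586) 719
floor ((537.0052490234375, -186.2622528076172), 16.297582626342773) 179
floor ((746.5830688476562, 12.91364860534668), 18.555559158325195) 191
floor ((543.0348510742188, -558.5482177734375), 38.4591064453125) 200
blob z 0.0525 c 467.3 -143.6 r 13.9 832
blob z 0.0447 c 394.6 -373.7 r 16.9 171
blob z 0.0564 c 742.9 -2.3 r 13.2 121
shift cm [-0.05 -0.1  12.41] rv [0.    0.    0.001] rows 3
```

>>> move_arm:
  series:
    - [[-0.17,-0.13,3],[0,0,0],0]
    - [[-0.17,-0.13,6],[0,0,0],0]
    - [[-0.17,-0.13,8.5],[0,0,0],0]
    - [[-0.17,-0.13,9.5],[0,0,0],0]
    - [[-0.17,-0.13,10],[0,0,0],0]
    - [[-0.17,-0.13,10.5],[0,0,0],0]
    - [[-0.17,-0.13,11],[0,0,0],0]
    - [[-0.17,-0.13,11.5],[0,0,0],0]
    - [[-0.17,-0.13,12],[0,0,0],0]
    - [[-0.17,-0.13,12.3],[0,0,0],0]
    - [[-0.17,-0.13,12.3],[0,0,0],0]

```text
clock: 10.23
position: [0.5016, -0.1647, -0.0033]
tool_rot: [-3.142, -0.0, 2.6]
force: [0.9, 0.3, 0.9]
grip_width: 0.0271
finger_force: 29.9
```

```bash
python3 - <<'E'
from h import *
R,t,s=pose();print(t,s['tool_rot'],s['force'],s['moment'],s['grip_width'])
im,d,C=look('v7'); T=(C-t)@R*1000
held(C,d,R,t,-.032,-.022)
m=(d>0)&(abs(T[...,0])<10)&(abs(T[...,1])<10)&(C[...,2]>.05);print(np.percentile(C[m][:,2],[5,50]))
E
```

```text
[ 0.50161241 -0.16465011 -0.00334479] [-3.14155555e+00 -4.17766470e-05  2.59967793e+00] [0.9429254  0.29311421 0.85338133] [ 0.02382594 -0.04003766 -0.00610787] 0.027066726862979635
axis mm at tool z -32 [12.5 -0.3] 778
axis mm at tool z -29 [17.7  0.7] 434
axis mm at tool z -25 [-0.   0.3] 82
[0.06293168 0.06403645]
```

>>> move_arm:
  series:
    - [[0,0,0],[0,0,0],50]
    - [[0,0,0],[0,0,0],100]
    - [[0,0,0],[0,0,0],100]
    - [[0,0,0],[0,0,0],100]
    - [[0,0,-1],[0,0,0],100]
    - [[0,0,-3],[0,0,0],100]
    - [[0,0,-6],[0,0,0],100]
    - [[0,0,-10],[0,0,0],100]
    - [[0,0,-13],[0,0,0],100]
    - [[0,0,-13],[0,0,0],100]

```text
clock: 11.12
position: [0.5041, -0.1647, 0.1328]
tool_rot: [3.14, 0.007, 2.6]
force: [1.1, -0.2, 0.4]
grip_width: 0.0853
finger_force: 0.0
```

```bash
python3 - <<'E'
from h import *
R,t,s=pose();print(t)
im,d,C=look('v8'); blobs(C,d,.04,.12)
go(.648,.1162,.13,2.6)
E
```

```text
[ 0.50407292 -0.16469784  0.13284208]
blob z 0.0525 c 467.3 -143.4 r 13.8 770
blob z 0.0644 c 501.4 -164.8 r 13.8 740
blob z 0.0567 c 393.4 -373.4 r 17.1 181
blob z 0.0606 c 747.4 3.5 r 19.4 194
blob z 0.0497 c 819.9 -130.2 r 11.5 112
shift cm [ 2.09 31.57  0.04] rv [ 0.001  0.005 -0.001] rows 8
```

>>> move_arm:
  series:
    - [[1.9,31.6,0],[0,0,0],100]
    - [[1.9,31.6,0],[0,0,0],100]
    - [[1.9,31.6,0],[0,0,0],100]
    - [[1.9,31.6,0],[0,0,0],100]
    - [[1.9,31.6,0],[0,0,0],100]
    - [[1.9,31.6,0],[0,0,0],100]
    - [[1.9,31.6,0],[0,0,0],100]
    - [[1.9,31.6,0],[0,0,0],100]
    - [[1.9,31.6,0],[0,0,0],100]
    - [[1.9,31.6,0],[0,0,0],100]
    - [[1.9,31.6,0],[0,0,0],100]

```text
clock: 12.08
position: [0.6478, 0.1152, 0.1264]
tool_rot: [-3.14, -0.001, 2.6]
force: [-0.5, -0.5, -0.3]
grip_width: 0.0855
finger_force: 0.0
```

```bash
python3 - <<'E'
from h import *
R,t,s=pose();print(t,s['qpos'].round(2))
im,d,C=look('v9'); blobs(C,d,.04,.12)
go(.648,.1162,.0,2.6)
E
```

```text
[0.64777452 0.11518497 0.12636874] [ 0.21  0.76 -0.79  1.54  0.58  1.09  0.32]
blob z 0.0883 c 667.1 261.6 r 6.6 274
blob z 0.0764 c 648.5 116.5 r 14.1 836
blob z 0.0942 c 866.2 243.6 r 34.5 1216
blob z 0.0613 c 752.6 15.5 r 24.3 506
blob z 0.0948 c 880.7 161.1 r 18.1 411
shift cm [ 0.07  0.16 12.66] rv [-0.001 -0.    -0.001] rows 4
```

>>> move_arm:
  series:
    - [[0,0.1,3],[0,0,0],100]
    - [[0,0.1,6],[0,0,0],100]
    - [[0,0.1,9],[0,0,0],100]
    - [[0,0.1,11],[0,0,0],100]
    - [[0,0.1,12.6],[0,0,0],100]
    - [[0,0.1,12.6],[0,0,0],100]
    - [[0,0.1,12.6],[0,0,0],0]
    - [[0,0.1,12.6],[0,0,0],0]
    - [[0,0.1,12.6],[0,0,0],0]
    - [[0,0.1,12.6],[0,0,0],0]
    - [[0,0.1,12.6],[0,0,0],0]
    - [[0,0.1,12.6],[0,0,0],0]
    - [[0,0.1,12.6],[0,0,0],0]
    - [[0,0.1,12.6],[0,0,0],0]

```text
clock: 13.3
position: [0.6493, 0.1167, 0.0018]
tool_rot: [3.141, 0.001, 2.6]
force: [-0.6, -1.9, 7.9]
grip_width: 0.0273
finger_force: 29.5
```

```bash
python3 - <<'E'
from h import *
R,t,s=pose();print(t,s['force'])
go(.536,-.1845,.16,2.6)
E
```

```text
[0.64930599 0.11672349 0.00182039] [-0.61166415 -1.85980973  7.94135872]
shift cm [ -5.85 -31.64 -15.83] rv [ 0.     0.001 -0.   ] rows 9
```

>>> move_arm:
  series:
    - [[0,0,-2],[0,0,0],0]
    - [[0,0,-5],[0,0,0],0]
    - [[0,0,-9],[0,0,0],0]
    - [[-1,-3,-12.5],[0,0,0],0]
    - [[-5.9,-31.6,-13],[0,0,0],0]
    - [[-5.9,-31.6,-13],[0,0,0],0]
    - [[-5.9,-31.6,-13],[0,0,0],0]
    - [[-5.9,-31.6,-13],[0,0,0],0]
    - [[-5.9,-31.6,-13],[0,0,0],0]
    - [[-5.9,-31.6,-13],[0,0,0],0]
    - [[-5.9,-31.6,-13],[0,0,0],0]
    - [[-5.9,-31.6,-13],[0,0,0],0]
    - [[-5.9,-31.6,-13],[0,0,0],0]
    - [[-5.9,-31.6,-13],[0,0,0],0]
    - [[-5.9,-31.6,-13],[0,0,0],0]

```text
clock: 14.55
position: [0.5369, -0.1831, 0.1312]
tool_rot: [3.141, 0.0, 2.601]
force: [1.4, -0.1, -1.3]
grip_width: 0.0269
finger_force: 29.8
```

```bash
python3 - <<'E'
from h import *
R,t,s=pose();print(t,s['tool_rot'],s['force'])
im,d,C=look('v10'); held(C,d,R,t,-.035,-.008)
f=((d>0)&(abs(C[...,2]-.006)<.004)).astype(np.uint8); k,L=cv2.connectedComponents(f)
for i in range(1,k):
    Q=C[L==i]
    if len(Q)>150: print('floor',cv2.minEnclosingCircle((Q[:,:2]*1000).astype(np.float32)),len(Q))
blobs(C,d,.04,.07)
go(.5362,-.1848,.0085,2.6)
E
```

```text
[ 0.53693083 -0.18307945  0.13116864] [3.14096904e+00 3.17148110e-04 2.60133354e+00] [ 1.43077222 -0.1204381  -1.33771672]
axis mm at tool z -35 [0.7 0.5] 305
axis mm at tool z -26 [0.7 0.4] 255
axis mm at tool z -17 [0.4 0.3] 190
floor ((383.85052490234375, -378.4627685546875), 28.150766372680664) 218
floor ((537.1438598632812, -186.1808319091797), 16.856088638305664) 682
floor ((750.5181884765625, 13.990474700927734), 19.423049926757812) 176
floor ((730.6654052734375, -114.31448364257812), 25.400489807128906) 181
floor ((568.3192749023438, -573.4708251953125), 55.08701705932617) 278
blob z 0.0526 c 467.6 -143.6 r 13.8 876
blob z 0.0645 c 501.5 -164.8 r 13.9 839
blob z 0.0424 c 396.4 -372.2 r 12.3 90
blob z 0.0553 c 744.3 -3.0 r 12.5 111
blob z 0.0495 c 816.7 -198.9 r 9.7 69
shift cm [-0.03 -0.21 12.26] rv [0.001 0.    0.002] rows 3
```

>>> move_arm:
  series:
    - [[-0.08,-0.17,3],[0,0,0],0]
    - [[-0.08,-0.17,6],[0,0,0],0]
    - [[-0.08,-0.17,8.5],[0,0,0],0]
    - [[-0.08,-0.17,9.5],[0,0,0],0]
    - [[-0.08,-0.17,10],[0,0,0],0]
    - [[-0.08,-0.17,10.5],[0,0,0],0]
    - [[-0.08,-0.17,11],[0,0,0],0]
    - [[-0.08,-0.17,11.5],[0,0,0],0]
    - [[-0.08,-0.17,12],[0,0,0],0]
    - [[-0.08,-0.17,12.25],[0,0,0],0]
    - [[-0.08,-0.17,12.25],[0,0,0],0]

```text
clock: 15.52
position: [0.5361, -0.1863, 0.0081]
tool_rot: [-3.142, -0.0, 2.6]
force: [0.4, -0.1, -0.2]
grip_width: 0.0273
finger_force: 29.9
```

```bash
python3 - <<'E'
from h import *
R,t,s=pose();print(t,s['tool_rot'],s['force'])
im,d,C=look('v11'); T=(C-t)@R*1000
m=(d>0)&(abs(T[...,0])<10)&(abs(T[...,1])<8)&(C[...,2]>.05)&(C[...,2]<.1);print(np.percentile(C[m][:,2],[5,50,95]))
E
```

```text
[ 0.53609955 -0.18625171  0.00812952] [-3.14152000e+00 -2.44140504e-04  2.59970388e+00] [ 0.41311022 -0.12860018 -0.21604315]
[0.08104263 0.08192919 0.08275203]
```

>>> move_arm:
  series:
    - [[0,0,0],[0,0,0],50]
    - [[0,0,0],[0,0,0],100]
    - [[0,0,0],[0,0,0],100]
    - [[0,0,0],[0,0,0],100]
    - [[0,0,-1],[0,0,0],100]
    - [[0,0,-3],[0,0,0],100]
    - [[0,0,-6],[0,0,0],100]
    - [[0,0,-10],[0,0,0],100]
    - [[0,0,-13],[0,0,0],100]
    - [[0,0,-13],[0,0,0],100]
    - [[0,0,-13],[0,0,0],100]

```text
clock: 16.48
position: [0.537, -0.1866, 0.1406]
tool_rot: [3.141, 0.003, 2.599]
force: [0.1, -0.7, -0.4]
grip_width: 0.0853
finger_force: 0.0
```

```bash
python3 - <<'E'
from h import *
R,t,s=pose();print(t)
im,d,C=look('v12'); blobs(C,d,.04,.12)
go(.4674,.1358,.138,2.6)
E
```

```text
[ 0.5369559  -0.18655781  0.14061399]
blob z 0.0526 c 467.4 -143.5 r 13.7 824
blob z 0.0645 c 501.5 -164.8 r 13.8 788
blob z 0.0545 c 394.5 -373.9 r 15.5 161
blob z 0.0824 c 535.6 -185.8 r 14.1 796
blob z 0.0597 c 746.7 -2.0 r 14.9 124
shift cm [22.52 24.06  0.09] rv [-0.     0.001 -0.001] rows 8
```

>>> move_arm:
  series:
    - [[22.5,24.1,0],[0,0,0],100]
    - [[22.5,24.1,0],[0,0,0],100]
    - [[22.5,24.1,0],[0,0,0],100]
    - [[22.5,24.1,0],[0,0,0],100]
    - [[22.5,24.1,0],[0,0,0],100]
    - [[22.5,24.1,0],[0,0,0],100]
    - [[22.5,24.1,0],[0,0,0],100]
    - [[22.5,24.1,0],[0,0,0],100]
    - [[22.5,24.1,0],[0,0,0],100]
    - [[22.5,24.1,0],[0,0,0],100]
    - [[22.5,24.1,0],[0,0,0],100]
    - [[22.5,24.1,0],[0,0,0],100]

```text
clock: 17.53
position: [0.4677, 0.135, 0.1379]
tool_rot: [-3.141, -0.001, 2.598]
force: [-0.4, -0.2, -0.3]
grip_width: 0.0852
finger_force: 0.0
```

```bash
python3 - <<'E'
from h import *
R,t,s=pose();print(t,s['qpos'].round(2))
im,d,C=look('v13'); blobs(C,d,.04,.12)
go(.4674,.1358,.013,2.6)
E
```

```text
[0.46766881 0.13499355 0.13786067] [ 0.27  0.51 -0.89  1.98  0.51  0.89  0.14]
blob z 0.0962 c 467.2 135.2 r 14.1 896
blob z 0.0864 c 665.6 261.7 r 6.3 205
blob z 0.052 c 466.8 -142.9 r 14.5 338
shift cm [ 0.08  0.06 12.5 ] rv [-0.001 -0.    -0.002] rows 3
```

>>> move_arm:
  series:
    - [[0,0,3],[0,0,0],100]
    - [[0,0,6],[0,0,0],100]
    - [[0,0,9],[0,0,0],100]
    - [[0,0,11],[0,0,0],100]
    - [[0,0,12.5],[0,0,0],100]
    - [[0,0,12.5],[0,0,0],100]
    - [[0,0,12.5],[0,0,0],0]
    - [[0,0,12.5],[0,0,0],0]
    - [[0,0,12.5],[0,0,0],0]
    - [[0,0,12.5],[0,0,0],0]
    - [[0,0,12.5],[0,0,0],0]
    - [[0,0,12.5],[0,0,0],0]
    - [[0,0,12.5],[0,0,0],0]
    - [[0,0,12.5],[0,0,0],0]

```text
clock: 18.75
position: [0.4682, 0.1362, 0.0141]
tool_rot: [3.141, 0.001, 2.6]
force: [-0.2, -0.8, 8.4]
grip_width: 0.0272
finger_force: 30.2
```

```bash
python3 - <<'E'
from h import *
R,t,s=pose();print(t,s['force'])
go(.5707,-.2055,.143,2.6)
E
```

```text
[0.46823083 0.13623596 0.01405252] [-0.23587311 -0.81383032  8.38758724]
shift cm [-26.42 -23.98 -12.88] rv [ 0.001  0.001 -0.   ] rows 10
```

>>> move_arm:
  series:
    - [[0,0,-2],[0,0,0],0]
    - [[0,0,-5],[0,0,0],0]
    - [[0,0,-9],[0,0,0],0]
    - [[-2,-2,-12.5],[0,0,0],0]
    - [[-26.4,-24,-13],[0,0,0],0]
    - [[-26.4,-24,-13],[0,0,0],0]
    - [[-26.4,-24,-13],[0,0,0],0]
    - [[-26.4,-24,-13],[0,0,0],0]
    - [[-26.4,-24,-13],[0,0,0],0]
    - [[-26.4,-24,-13],[0,0,0],0]
    - [[-26.4,-24,-13],[0,0,0],0]
    - [[-26.4,-24,-13],[0,0,0],0]
    - [[-26.4,-24,-13],[0,0,0],0]
    - [[-26.4,-24,-13],[0,0,0],0]
    - [[-26.4,-24,-13],[0,0,0],0]
    - [[-26.4,-24,-13],[0,0,0],0]

```text
clock: 20.08
position: [0.5701, -0.2043, 0.1436]
tool_rot: [3.141, -0.0, 2.601]
force: [0.2, 1.1, -0.5]
grip_width: 0.0271
finger_force: 29.9
```

```bash
python3 - <<'E'
from h import *
R,t,s=pose();print(t,s['tool_rot'],s['force'])
im,d,C=look('v14'); held(C,d,R,t,-.035,.004)
f=((d>0)&(abs(C[...,2]-.006)<.004)).astype(np.uint8); k,L=cv2.connectedComponents(f)
for i in range(1,k):
    Q=C[L==i]
    if len(Q)>150: print('floor',cv2.minEnclosingCircle((Q[:,:2]*1000).astype(np.float32)),len(Q))
blobs(C,d,.04,.09)
go(.5707,-.2055,.0206,2.6)
E
```

```text
[ 0.57007046 -0.20429783  0.14362406] [ 3.14132129e+00 -6.40076466e-05  2.60133669e+00] [ 0.18863695  1.07281059 -0.53903775]
axis mm at tool z -35 [0.3 0.3] 422
axis mm at tool z -22 [0.3 0.1] 344
axis mm at tool z -9 [-0.1 -0. ] 240
floor ((384.7886657714844, -377.7850341796875), 27.763792037963867) 213
floor ((570.7429809570312, -205.98333740234375), 16.725543975830078) 593
floor ((751.2930297851562, 14.117948532104492), 19.528276443481445) 174
floor ((728.683837890625, -139.3577880859375), 49.130069732666016) 319
floor ((585.3458251953125, -583.9927368164062), 78.47057342529297) 380
blob z 0.0526 c 467.6 -143.7 r 13.9 941
blob z 0.0646 c 501.7 -164.9 r 13.9 881
blob z 0.0429 c 397.0 -372.7 r 13.4 101
blob z 0.0824 c 535.6 -186.0 r 13.9 870
blob z 0.0533 c 746.1 -2.1 r 13.6 108
blob z 0.0498 c 823.3 -123.5 r 9.8 65
blob z 0.0498 c 818.6 -225.4 r 6.7 57
blob z 0.0633 c 848.7 -219.3 r 7.0 67
shift cm [-0.11 -0.07 12.31] rv [0.    0.    0.002] rows 3
```

>>> move_arm:
  series:
    - [[-0.12,-0.06,3],[0,0,0],0]
    - [[-0.12,-0.06,6],[0,0,0],0]
    - [[-0.12,-0.06,8.5],[0,0,0],0]
    - [[-0.12,-0.06,9.5],[0,0,0],0]
    - [[-0.12,-0.06,10],[0,0,0],0]
    - [[-0.12,-0.06,10.5],[0,0,0],0]
    - [[-0.12,-0.06,11],[0,0,0],0]
    - [[-0.12,-0.06,11.5],[0,0,0],0]
    - [[-0.12,-0.06,12],[0,0,0],0]
    - [[-0.12,-0.06,12.3],[0,0,0],0]
    - [[-0.12,-0.06,12.3],[0,0,0],0]

```text
clock: 21.05
position: [0.5708, -0.2069, 0.0202]
tool_rot: [-3.141, 0.0, 2.6]
force: [-0.1, -0.0, 0.6]
grip_width: 0.0271
finger_force: 29.5
```

```bash
python3 - <<'E'
from h import *
R,t,s=pose();print(t,s['tool_rot'],s['force'])
im,d,C=look('v15'); T=(C-t)@R*1000
m=(d>0)&(abs(T[...,0])<10)&(abs(T[...,1])<8)&(C[...,2]>.05)&(C[...,2]<.12);print(np.percentile(C[m][:,2],[5,50,95]))
E
```

```text
[ 0.57080849 -0.20692404  0.0202313 ] [-3.14123674e+00  8.64848971e-05  2.59951098e+00] [-0.08000528 -0.02414881  0.63075803]
[0.10100955 0.10188909 0.10266282]
```

Top at 0.102 m matches 6 + 96 mm, so the vial is down. I'll release it and back away.

>>> move_arm:
  series:
    - [[0,0,0],[0,0,0],50]
    - [[0,0,0],[0,0,0],100]
    - [[0,0,0],[0,0,0],100]
    - [[0,0,0],[0,0,0],100]
    - [[0,0,-1],[0,0,0],100]
    - [[0,0,-3],[0,0,0],100]
    - [[0,0,-6],[0,0,0],100]
    - [[0,0,-10],[0,0,0],100]
    - [[0,0,-14],[0,0,0],100]
    - [[0,0,-17],[0,0,0],100]
    - [[0,0,-17],[0,0,0],100]
    - [[0,0,-17],[0,0,0],100]
    - [[0,0,-17],[0,0,0],100]

```text
clock: 22.18
position: [0.5705, -0.2067, 0.1904]
tool_rot: [-3.141, -0.0, 2.6]
force: [0.2, -0.1, -0.6]
grip_width: 0.0853
finger_force: 0.0
```

```bash
python3 - <<'E'
from h import *
R,t,s=pose();print(t)
im,d,C=look('v16'); blobs(C,d,.04,.13)
cv2.imwrite('pics/end.png',cv2.imread('pics/v16.png'))
E
```

```text
[ 0.57047934 -0.20673509  0.19043435]
blob z 0.0527 c 467.5 -143.8 r 13.9 673
blob z 0.0653 c 381.9 -385.5 r 26.0 1139
blob z 0.0646 c 501.6 -164.9 r 13.8 632
blob z 0.0824 c 535.5 -186.2 r 13.9 630
blob z 0.1024 c 570.5 -206.4 r 13.9 641
blob z 0.061 c 751.8 14.1 r 23.7 317
blob z 0.0502 c 822.0 -126.0 r 9.2 54
blob z 0.0497 c 815.2 -244.2 r 44.4 302
blob z 0.0574 c 846.8 -262.5 r 6.1 34
blob z 0.05 c 943.8 -165.7 r 11.4 63
```

View pics/end.png

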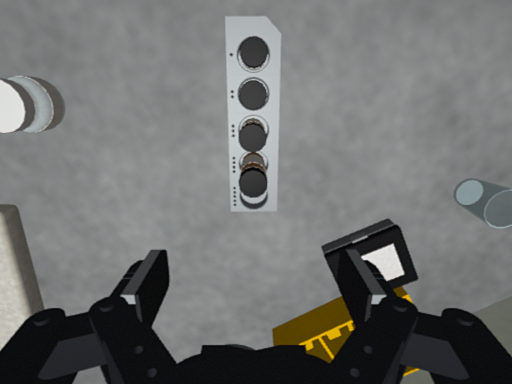

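The rack now holds the blank at (254,52), the short vial at (254,95), the middle one at (253,135) and the tall one at (253,180). All of them stand upright at the right heights, and nothing else was moved.

```bash
python3 -c "
from workcell import bot
print(bot.job_done())"
```

```text
the job is handed in; nothing more can be done
None
```

The job is handed in: the short, middle and tall vials stand fully down and upright in positions 2, 3 and 4, the blank and the other things stayed put, and it took about 22 s; the first grasp closed on air just above the short vial, because the real fingertips sit about 38 mm short of the stated TCP, and I allowed for that in every later grasp.

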